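Pass a mould under the height gauge and shut its gate

TASK

Check that the refractory mould is low enough for the kiln: lift the wooden gate bar level and straight up out of its two U brackets and lay it across the two bricks of the bar rest, let go of it, then push the mould, sliding flat on the gauge plate, under the fixed bridge bar until its front is against the end stop. Then put the gate bar back down fully into both U brackets and let go; keep the bar level throughout, never lift or tip the mould, and leave the other things on the bench where they are.

Things in the scene. Friction and masses are not known exactly. Their poses are not given: they have to be found in the camera images.
- gauge: Height gauge, fixed: aluminium plate 200 x 480 x 10 mm (its y -265 to +215) with a straight lane along +y, the way the mould is pushed; x across the lane, z up. Origin at bench level (z = 0), mid lane, below the gate bar. Lane floor z = 10. Side rails: inner faces x = +-45, y -160 to +200, top z = 30. The points gate_seat, bridge_mid and stop_face belong to it and share its axes.
- gate_seat (a point): Where the gate bar's centre lies when seated: mid lane, gauge y = 0, z = 67 mm. The two grey U brackets stand at x = +-75 mm from it (each 16 thick, 48 wide in y), open upward: slot floor z = 56, slot 28 wide in y, lips flaring to about 40, tops at z = 93.
- bridge_mid (a point): Middle of the underside of the fixed steel bridge bar (z = 76 mm, 93 mm beyond the gate). The bar is 150 mm long across the lane, 16 x 16 in section, top z = 92, on posts at x = +-66.
- stop_face (a point): Middle of the end stop's face at z = 25 mm, 192 mm beyond the gate line (gauge y); the stop is 110 wide, top z = 55. With the mould against it the whole tall head is past the bridge bar.
- rest: Bar rest, fixed: steel plate 220 x 80 x 4 mm with two bricks at x = +-75 (each 50 in x, 64 in y), tops at z = 45, 100 mm open gap between them. Origin at bench level at its centre; z up; the bar lies along its x, across both bricks, its centre then at z = 56.
- bar_mid (a point): Centre of the loose wooden gate bar, 220 x 22 x 22 mm, about 0.1 kg; x along its length. At the start it lies in the two U brackets along the gauge's x, centre at z = 67 mm, barring the way to the tall head of the mould. In the brackets it has 3 mm of play each way across its length.
- bar_end_a (a point): Centre of the gate bar's +x end face (110 mm from its centre).
- bar_end_b (a point): Centre of the gate bar's -x end face.
- mould: Loose brick-coloured refractory mould, 0.4 to 0.8 kg, 165 mm long: tall head 80 wide x 75 long x 62 high in front (+y), low tail 44 x 90 x 30 high behind. Origin at the underside, below the middle of the front face; +y forward along the lane, z up. It stands on the lane floor 60 to 82 mm before the gate line, 5 mm play to each rail. Tail fits below the seated gate bar, the head does not.
- mould_front (a point): Point in the middle of the mould's front face, 15 mm above its underside.
- tail_end (a point): Point in the middle of the tail's rear end face (165 mm behind the front), 15 mm above the underside: the place to push.
- brick: Bystander: loose brick, 65 x 114 x 50 mm; origin under its centre.
- float: Bystander: clear glass ball of 84 mm on a wooden foot, 96 mm high; origin under its centre.
- tape: Bystander: blue tape measure case, 35 x 75 x 62 mm; origin under its centre.
- jar: Bystander: glass jar, 64 mm across, 85 mm high; origin under its centre.
Not all that is in view belongs to the job. Of the things shaped like the part that bears bar_mid, the wooden one is meant.

How it is judged:
By the outcome, as a careful person would: the job done as asked, in the order asked, and still so for the second after the job is handed in, with the robot touching nothing.
It also fails if it takes over 72 s, if anything falls off the work surface, if the arm or the gripper's body presses on something with over 40 N, if the wrist force passes 120 N, or if a joint passes its speed limit or range.

ROBOT

A 6-joint arm with a two-finger parallel gripper is mounted at the origin on the work surface. World frame = base frame: x ahead of the robot, y to its left, z up, the work surface at z = 0. Lengths are in m, angles in degrees, forces in N, time in s.
With the tool pointing down it reaches from about 0.325 to 0.85 m from the base axis. Payload 4.4 kg.
Tool frame: the origin (TCP) lies at the very end of the fingers, on their centre line; the grasp point (between the pads) lies 19 mm behind it; z points along the fingers, y is the direction in which the jaws open and shut (so a half turn about z gives the same grasp; the last joint's range is limited). The gripper opens to 94 mm and grips with 3 to 60 N. Pads are 16 mm wide; open, the fingers measure 119 mm over their backs; the gripper's body (75 mm by 177 mm) begins 78 mm behind the grasp point.
Start: joints at [-72.336, 11.837, 88.321, -0, 79.842, -8.623], TCP at [0.255, -0.516, 0.205] pointing down, gripper open.
Joint ranges: [-156.59, 156.59], [-49.26, 127.26], [12.9, 141.05], [-63.56, 243.56], [4.71, 150.69], [-161.64, 161.64]. Speed limits (degrees/s): [159.86, 159.86, 180, 180, 180, 180].

INTERFACE

Orientations are given as [roll, pitch, yaw] about the fixed x, y, z axes, in that order (R = Rz(yaw) Ry(pitch) Rx(roll)).
In Python, from bench import * gives the robot as it stands.
- The arm moves only by the tool jog_arm, never from a script. Its argument "plan" is a list of rows, each a list of 2 entries, a list of its own where there are three numbers: the shift along the tool's x, y, z in mm, then the turn about the tool's z in degrees. A call has 1 to 20 rows; each row shifts and turns the commanded pose from where the row before left it, along the tool's axes as they then stand; what a row does not reach is not made up. A row lasts 1/12 s, in which the tool goes at most 41.7 mm and 7.16 degrees, less where a joint would pass 70% of its speed; a pose out of reach is approached as far as the arm can. A call is refused whole if a number of a shift passes 41.7 or a number of a turn 7.16, either way. A call with a gripper value outside its range is refused whole. "fingers" is the finger opening in mm, from 0 to 94, set as the call begins (left out, the last holds). The fingers move at their own pace and stop on an object; "force" is the grip in N (left out, the last holds). Time passes only in rows, so rows that do not move let the fingers close. It gives the time, the measured TCP pose, the force and the opening at its end, in the units of the state.
- get_state(): the state, without advancing time (a new reading comes with each control period).
- snapshot(name): name is "scene" or "top"; returns the picture (420x560x3 uint8, red, green, blue); there is no depth.
- camera_model(name): a dict with "fx", "fy", "cx", "cy" (pixels), "k1" (the pictures are not rectified: a ray, as slopes to the right and down, at radius r is drawn at 1 + k1 r^2 times it, then the intrinsics apply), "rvec" (rotation vector, rad) and "tvec" (3), from world to camera coordinates, as OpenCV has them. Camera axes: x right, y down, z forward; pixel columns grow to the right and rows downward; lengths in m; the calibration is good to about 2 mm. A picture is of the moment at which its call begins. camera_model takes no time and is no camera call.
- finish_job(): hands the job in, once; it reports no verdict.
The state is a dict: "time_s": time; "joint_positions": joint angles; "qvel": joint speeds; "tau": joint torques, N m; "ee_pos": TCP position; "tcp_rot": TCP orientation; "ft_force": force on the tool from outside, world axes, zero at the start; "moment": the same for the moment, N m; "finger_gap": finger opening in m.
Only numpy, scipy, OpenCV 4.12 (cv2) and the standard library are available. Lean on these libraries where they do the work, as an engineer would, in place of code of your own. Each camera call takes 0.05 s, during which the arm holds its last target. There are 200 camera calls.

## Working session

There is one attempt and no reset: what is moved stays moved. The work goes in short steps, Python scripts to look and compute and a tool call to move; the robot and the scene stay as the last step left them, time stands still between calls to the robot, and variables do not carry over. Pictures are saved under pics/ and viewed, about 8 in all and at most 12, crops included, and the job is handed in when it is done.

Besides the shell and the picture viewer there is one more tool, called after ">>>" as name(argument=value, ...) on one line, values as JSON. jog_arm: Moves the arm, as the interface text tells. Its arguments: {"type":"object","properties":{"plan":{"type":"array","items":{"type":"array"}},"fingers":{"type":"number"},"force":{"type":"number"}},"required":["plan"]}

```bash
ls; mkdir -p pics; python3 - <<'E'
from bench import *
import cv2,json
for n in("scene","top"):
    im=snapshot(n); cv2.imwrite(f"pics/{n}0.png",cv2.cvtColor(im,cv2.COLOR_RGB2BGR)); print(n,camera_model(n))
print(get_state())
E
```

```text
pics
scene {'fx': 400.0438351631675, 'fy': 400.0438351631675, 'cx': 283.8879815577174, 'cy': 212.41388071990787, 'k1': -0.1000917038787509, 'rvec': array([ 1.43704726,  2.34417334, -0.68899154]), 'tvec': array([ 0.25957934, -0.31988536,  1.44058498])}
top {'fx': 504.6561348089404, 'fy': 504.6561348089404, 'cx': 283.8757515724195, 'cy': 214.03857750188894, 'k1': -0.17451097786999087, 'rvec': array([ 2.16083645, -2.11671653,  0.19003408]), 'tvec': array([-0.03365328,  0.50156876,  1.47166903])}
{'time_s': 0.1, 'joint_positions': array([-7.23350213e+01,  1.18792092e+01,  8.83954674e+01, -2.40891582e-04,
        7.98407917e+01, -8.62182288e+00]), 'qvel': array([ 0.00609604, -0.08074458, -0.21544995,  0.01126707, -0.05814276,
       -0.01040932]), 'tau': array([ 2.23456215e-05, -3.71861279e+01, -2.82292628e+01,  7.00727943e-02,
        3.11504037e-02, -4.71074418e-05]), 'ee_pos': array([ 0.25442624, -0.51484717,  0.20441796]), 'tcp_rot': array([-1.79885801e+02, -1.70757002e-02,  2.62868272e+01]), 'ft_force': array([ 0.13318697, -0.58276415, -0.40731545]), 'moment': array([-0.05217544,  0.01158737, -0.03438109]), 'finger_gap': 0.09410778909073901}
```

View pics/top0.png

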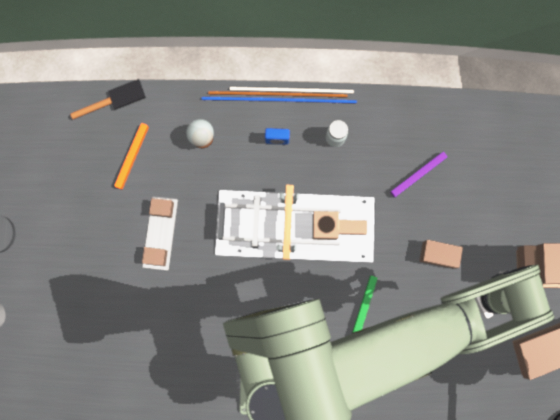

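View pics/scene0.png

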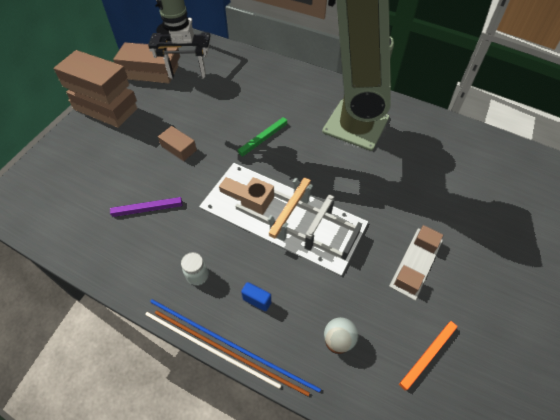

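Top view: gauge plate white (217..375, 190..262), wooden gate bar near col 288 (rows 186–259), mould at (325..366, 225), and rest at (160,233). Now I'll measure these.

```bash
cat > h.py <<'E'
from bench import *
import cv2,numpy as np
def ray(n,uv,z):
    c=camera_model(n); uv=np.atleast_2d(np.array(uv,float))
    d=np.c_[(uv[:,0]-c["cx"])/c["fx"],(uv[:,1]-c["cy"])/c["fy"]]; s=d.copy()
    for _ in range(20): s=d/(1+c["k1"]*(s**2).sum(1,keepdims=True))
    R=cv2.Rodrigues(c["rvec"])[0]; o=-R.T@c["tvec"]; w=np.c_[s,np.ones(len(s))]@R
    return (o+w*((np.reshape(z,(-1,1))-o[2])/w[:,2:]))*1000 if not np.isscalar(z) else (o+w*((z-o[2])/w[:,2:]))*1000
def proj(n,P):
    c=camera_model(n); R=cv2.Rodrigues(c["rvec"])[0]; q=np.atleast_2d(P)/1000@R.T+c["tvec"]; s=q[:,:2]/q[:,2:]
    s=s*(1+c["k1"]*(s**2).sum(1,keepdims=True)); return s*[c["fx"],c["fy"]]+[c["cx"],c["cy"]]
def blobs(im,lo,hi,roi,amin=30):
    hsv=cv2.cvtColor(im,cv2.COLOR_RGB2HSV); m=cv2.inRange(hsv,lo,hi); k=np.zeros_like(m); x0,y0,x1,y1=roi; k[y0:y1,x0:x1]=m[y0:y1,x0:x1]
    cs=cv2.findContours(k,cv2.RETR_EXTERNAL,cv2.CHAIN_APPROX_NONE)[0]
    return sorted([c for c in cs if cv2.contourArea(c)>amin],key=cv2.contourArea,reverse=True)
def save(n,im,roi=None,k=1):
    b=cv2.cvtColor(im,cv2.COLOR_RGB2BGR)
    if roi: x0,y0,x1,y1=roi; b=cv2.resize(b[y0:y1,x0:x1],None,fx=k,fy=k,interpolation=cv2.INTER_CUBIC)
    cv2.imwrite(f"pics/{n}.png",b)
def rect(n,c,z):
    P=ray(n,c.reshape(-1,2),z)[:,:2].astype(np.float32); return cv2.minAreaRect(P)
E
python3 - <<'E'
from h import *
im=snapshot("top"); h=cv2.cvtColor(im,cv2.COLOR_RGB2HSV)
for p in[(288,200),(288,250),(326,213),(355,228),(162,208),(155,257),(370,205),(225,195),(158,235)]: print(p,h[p[1],p[0]])
def show(t,cs,z):
    for c in cs: print(t,cv2.contourArea(c),[np.round(v,1) for v in rect("top",c,z)], cv2.boundingRect(c))
show("bar",blobs(im,(15,90,120),(28,255,255),(260,170,320,275)),.078)
show("mould",blobs(im,(3,60,60),(17,255,255),(300,195,380,255)),.072)
show("bricks",blobs(im,(0,60,40),(17,255,255),(130,180,190,280)),.045)
show("plate",blobs(im,(0,0,150),(180,50,255),(205,175,385,275)),.010)
show("restplate",blobs(im,(0,0,120),(180,50,255),(130,180,190,280)),.004)
save("crop1",im,(200,170,390,280),4)
E
```

```text
(288, 200) [ 23  83 247]
(288, 250) [ 21  91 246]
(326, 213) [ 16  70 234]
(355, 228) [ 17  68 235]
(162, 208) [ 11  85 210]
(155, 257) [ 11  83 212]
(370, 205) [  0   0 247]
(225, 195) [  0   0 247]
(158, 235) [ 20   3 241]
mould 904.5 [array([ 468.1, -186. ]), array([ 77.2, 154.4]), np.float64(1.1)] (313, 212, 53, 27)
bricks 323.5 [array([514.7, 349.5]), array([69.9, 49.3]), np.float64(84.8)] (149, 199, 24, 18)
bricks 321.5 [array([366. , 361.7]), array([70.2, 47.1]), np.float64(84.1)] (142, 247, 25, 18)
plate 5426.0 [array([ 478.7, -173.7]), array([259.7, 226.3]), np.float64(87.9)] (289, 186, 86, 77)
plate 4107.5 [array([476.5,  78.6]), array([207.3, 207.7]), np.float64(88.6)] (215, 189, 71, 70)
restplate 5841.0 [array([454.9, 361.6]), array([314.3, 189.1]), np.float64(2.9)] (130, 180, 60, 100)
```

View pics/crop1.png

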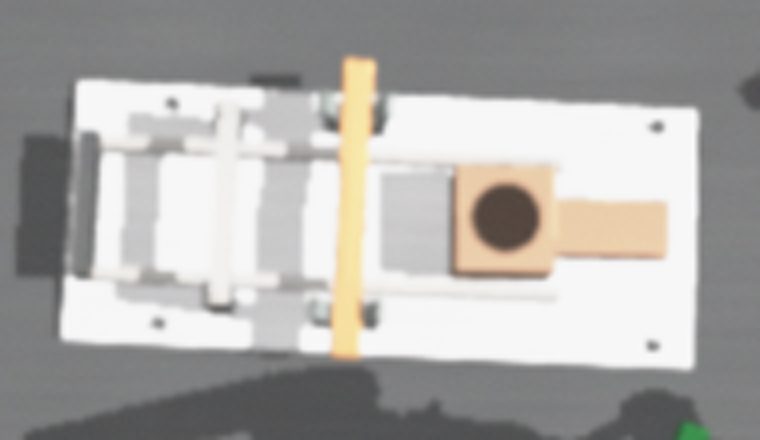

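The crop shows the plate corners (77,80),(698,108),(692,368),(60,340). The bar runs from (360,58) to (345,357), the head covers 453..553 and the tail runs to 667. Next: rays from these, and the bar by colour.

```bash
python3 - <<'E'
from h import *
im=snapshot("top")
for c in blobs(im,(19,60,120),(30,255,255),(260,170,320,275)): 
  print("bar",cv2.contourArea(c),[np.round(v,1) for v in rect("top",c,.078)])
cr=np.array([(77,80),(698,108),(692,368),(60,340)])/4+[200,170]
P=ray("top",cr,.01); print("plate",P.round(1)[:,:2],P.mean(0))
e=np.array([(360,58),(345,357)])/4+[200,170]; print("barends",ray("top",e,.078).round(1))
# tail/mould: head rect top z=.072, tail top z=.040
m=np.array([(453,165),(553,165),(553,275),(453,275)])/4+[200,170]; print("head",ray("top",m,.072).round(1))
m=np.array([(667,202),(667,258)])/4+[200,170]; print("tail",ray("top",m,.040).round(1))
for n in ["scene"]:
  s=snapshot(n)
  for p in[(278,228),(291,207),(302,187)]: print(cv2.cvtColor(s,cv2.COLOR_RGB2HSV)[p[1],p[0]])
  for c in blobs(s,(17,80,60),(30,255,255),(250,165,330,250)): print("bar scene",cv2.contourArea(c),[np.round(v,1) for v in rect(n,c,.074)])
  # rest plate bricks tops
  for c in blobs(s,(0,60,40),(17,255,255),(385,215,450,300)): print("brick scene",cv2.contourArea(c),[np.round(v,1) for v in rect(n,c,.045)])
  save("crop2",s,(180,150,380,290),4)
E
```

```text
bar 353.0 [array([475.9, -34.3]), array([ 20.2, 216.3]), np.float64(87.9)]
plate [[ 578.7  177.9]
 [ 567.4 -304.1]
 [ 365.4 -297.7]
 [ 377.2  182.7]] [472.15857896 -60.30207371  10.        ]
barends [[585.1 -39.4  78. ]
 [363.9 -32.4  78. ]]
head [[ 507.3 -109.4   72. ]
 [ 508.9 -183.4   72. ]
 [ 427.2 -183.6   72. ]
 [ 425.8 -110.3   72. ]]
tail [[ 488.2 -273.8   40. ]
 [ 445.6 -273.5   40. ]]
[ 17 117 232]
[ 17 115 232]
[ 17 111 236]
bar scene 301.5 [array([471.1, -36.1]), array([ 19.9, 216.2]), np.float64(88.6)]
brick scene 476.5 [array([523.8, 351.2]), array([63.1, 67.2]), np.float64(85.1)]
brick scene 436.5 [array([376.1, 363.4]), array([63.4, 72.2]), np.float64(84.8)]
```

View pics/crop2.png

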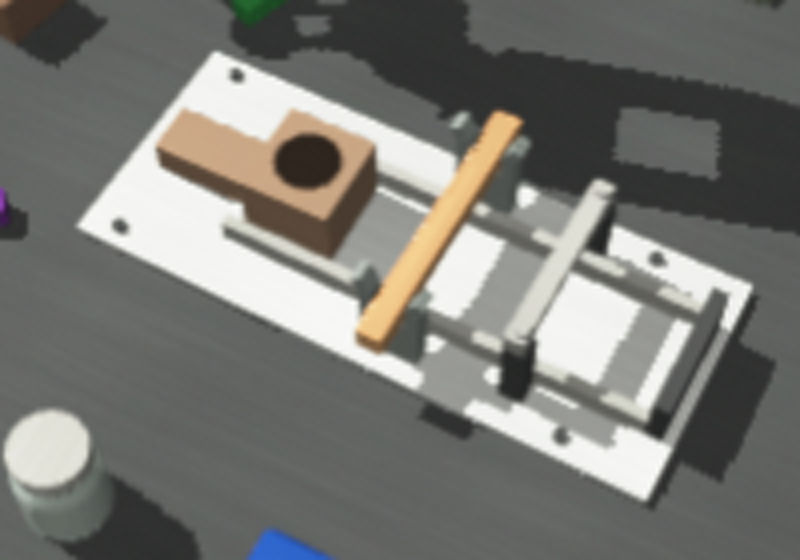

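>>> jog_arm(plan=[[[0,0,0],6.95],[[0,0,0],6.95],[[0,0,0],6.95],[[0,0,0],6.95],[[6,-15,0],0],[[13,-30,0],0],[[13,-31,0],0],[[14,-32,0],0],[[14,-32,0],0],[[14,-32,0],0],[[14,-32,0],0],[[14,-32,0],0],[[14,-32,0],0],[[14,-32,0],0],[[14,-32,0],0],[[14,-32,0],0],[[14,-32,0],0],[[13,-31,0],0],[[13,-30,0],0],[[9,-28,0],0]], fingers=50, force=30)

```text
time_s: 1.92
ee_pos: [0.4751, -0.0343, 0.2056]
tcp_rot: [-180.0, -0.0, -1.5]
ft_force: [0.4, -0.7, -0.5]
finger_gap: 0.05
```

>>> jog_arm(plan=[[[-1,1,15],0],[[0,0,20],0],[[0,0,20],0],[[0,0,20],0],[[0,0,20],0],[[0,0,20],0],[[0,0,15],0],[[0,0,10],0],[[0,0,8],0],[[0,0,5],0],[[0,0,2],0],[[0,0,0],0]])

```text
time_s: 2.92
ee_pos: [0.4736, -0.0372, 0.0506]
tcp_rot: [180.0, -0.0, -1.5]
ft_force: [0.5, -0.1, 0.6]
finger_gap: 0.05
```

```bash
python3 - <<'E'
from h import *
s=snapshot("scene"); save("g1",s,(230,130,370,250),5)
print(get_state()["ee_pos"],get_state()["ft_force"])
E
```

```text
[ 0.47390977 -0.03732819  0.05095452] [-0.53668838 -0.27000068  0.12498331]
```

View pics/g1.png

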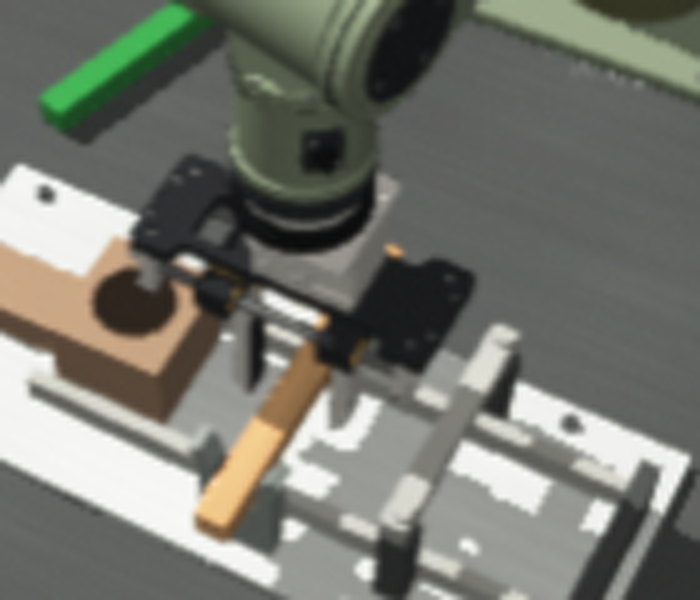

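The fingers straddle the bar at about (265,390) in the crop. The TCP is roughly 1.8 mm short in y, so I correct that and then grip.

>>> jog_arm(plan=[[[0,-1.8,0],0],[[0,0,0],0]])

```text
time_s: 3.13
ee_pos: [0.4741, -0.0353, 0.0512]
tcp_rot: [180.0, -0.1, -1.5]
ft_force: [-0.8, 0.0, -0.8]
finger_gap: 0.05
```

>>> jog_arm(plan=[[[0,0,0],0],[[0,0,0],0],[[0,0,0],0],[[0,0,0],0],[[0,0,0],0],[[0,0,0],0],[[0,0,0],0],[[0,0,0],0]], fingers=10, force=30)

```text
time_s: 3.8
ee_pos: [0.4734, -0.0352, 0.0505]
tcp_rot: [-180.0, -0.0, -1.5]
ft_force: [0.2, -0.2, 2.1]
finger_gap: 0.0219
```

>>> jog_arm(plan=[[[0,0,-2],0],[[0,0,-4],0],[[0,0,-6],0],[[0,0,-8],0],[[0,0,-8],0],[[0,0,-8],0],[[0,0,-8],0],[[0,0,-8],0],[[0,0,-10],0],[[0,0,-10],0],[[0,0,-8],0],[[0,0,-4],0],[[0,0,0],0]])

```text
time_s: 4.88
ee_pos: [0.4744, -0.0356, 0.1359]
tcp_rot: [180.0, -0.2, -1.5]
ft_force: [0.1, 0.2, -1.3]
finger_gap: 0.0216
```

```bash
python3 - <<'E'
from h import *
s=snapshot("scene"); save("g2",s,(220,110,370,230),5); st=get_state()
print(st["ee_pos"],st["ft_force"],st["moment"],st["finger_gap"])
E
```

```text
[ 0.47380402 -0.03544719  0.13505629] [ 0.65972456  0.2787985  -1.33948749] [0.05110773 0.04309047 0.01493578] 0.021837694505365966
```

View pics/g2.png

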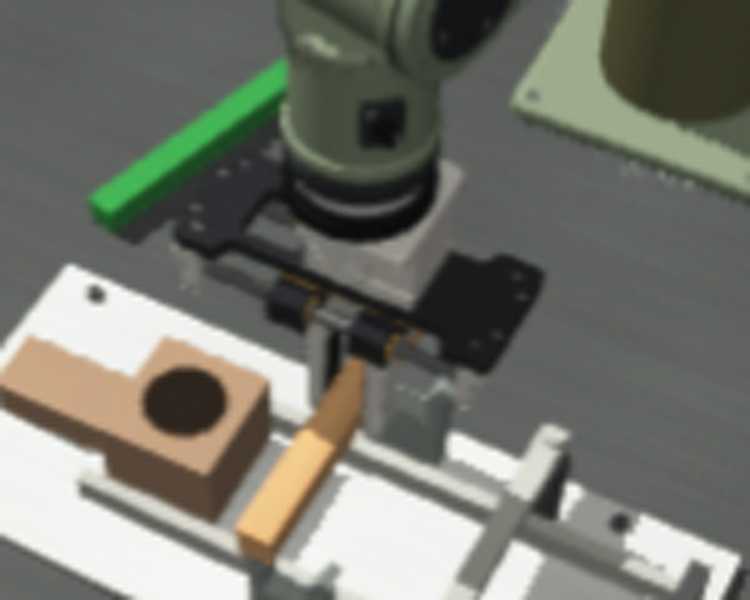

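The bar is held clear above the brackets and looks level. Now I carry it to the rest.

>>> jog_arm(plan=[[[-1,-10,0],0],[[-2,-20,0],0],[[-3,-28,0],0],[[-3,-28,0],0],[[-3,-28,0],0],[[-3,-28,0],0],[[-3,-28,0],0],[[-3,-28,0],0],[[-3,-28,0],0],[[-3,-28,0],0],[[-3,-28,0],0],[[-3,-28,0],0],[[-3,-28,0],0],[[-3,-28,0],0],[[-2,-16,0],0],[[-1.8,-10.4,0],0],[[0,0,0],1.7],[[0,0,0],1.7],[[0,0,0],0],[[0,0,0],0]])

```text
time_s: 6.6
ee_pos: [0.4403, 0.3577, 0.1338]
tcp_rot: [179.9, 0.1, -4.9]
ft_force: [-0.1, -0.4, -1.4]
finger_gap: 0.0213
```

```bash
python3 - <<'E'
from h import *
s=snapshot("scene"); save("g3",s,(340,160,500,300),5); st=get_state()
print(st["ee_pos"],st["ft_force"],st["moment"],st["finger_gap"],st["tcp_rot"])
E
```

```text
[0.44051923 0.35765562 0.13392616] [-0.34121558  0.52028184 -1.22729138] [0.00421923 0.00408244 0.0215795 ] 0.02182909816375959 [ 1.79959532e+02  5.53438250e-02 -4.89659312e+00]
```

View pics/g3.png

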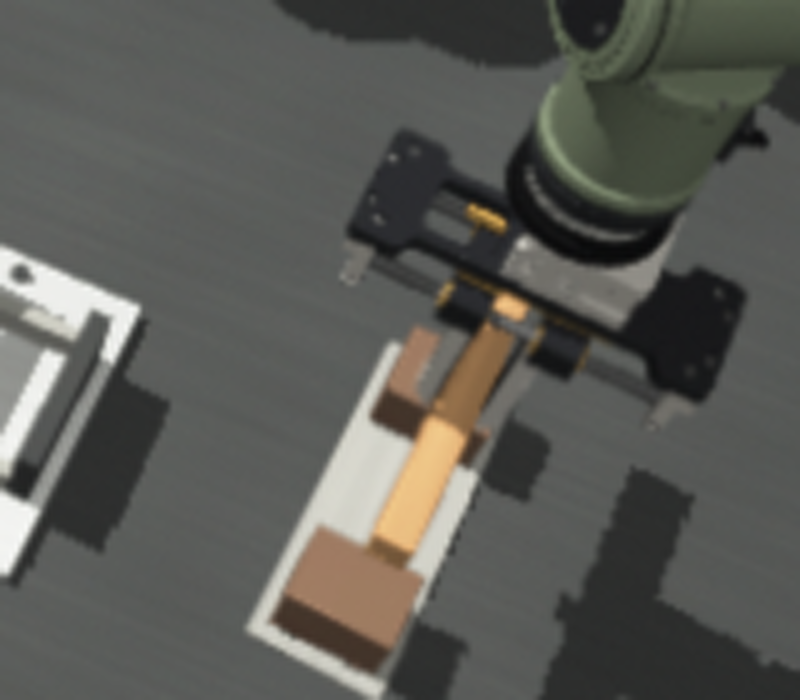

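The bar is parallel to the rest and over its middle. Lowering.

>>> jog_arm(plan=[[[0,0,6],0],[[0,0,12],0],[[0,0,14],0],[[0,0,14],0],[[0,0,14],0],[[0,0,12],0],[[0,0,8],0],[[0,0,5],0],[[0,0,3],0],[[0,0,2],0],[[0,0,1],0],[[0,0,0],0],[[0,0,0],0]])

```text
time_s: 7.73
ee_pos: [0.4415, 0.3584, 0.0441]
tcp_rot: [-180.0, -0.1, -4.9]
ft_force: [0.4, -0.4, -0.2]
finger_gap: 0.0215
```

>>> jog_arm(plan=[[[0,0,1],0],[[0,0,1],0],[[0,0,0.7],0],[[0,0,0],0],[[0,0,0],0]])

```text
time_s: 8.15
ee_pos: [0.4409, 0.358, 0.0407]
tcp_rot: [180.0, 0.0, -4.9]
ft_force: [0.2, -0.3, -1.2]
finger_gap: 0.0221
```

>>> jog_arm(plan=[[[0,0,0.5],0],[[0,0,0.5],0],[[0,0,0],0],[[0,0,0],0]])

```text
time_s: 8.48
ee_pos: [0.4409, 0.358, 0.0397]
tcp_rot: [180.0, 0.0, -4.9]
ft_force: [0.3, 0.7, -1.2]
finger_gap: 0.0218
```

>>> jog_arm(plan=[[[0,0,0.6],0],[[0,0,0.6],0],[[0,0,0],0],[[0,0,0],0]])

```text
time_s: 8.82
ee_pos: [0.4411, 0.3581, 0.0396]
tcp_rot: [180.0, -0.0, -4.9]
ft_force: [-1.7, -0.5, 5.1]
finger_gap: 0.0218
```

Contact: 5 N upward. Releasing and raising.

>>> jog_arm(plan=[[[0,0,0],0],[[0,0,0],0],[[0,0,0],0],[[0,0,0],0],[[0,0,-5],0],[[0,0,-10],0],[[0,0,-15],0],[[0,0,-20],0],[[0,0,-20],0],[[0,0,-20],0],[[0,0,-15],0],[[0,0,-5],0],[[0,0,0],0]], fingers=46)

```text
time_s: 9.9
ee_pos: [0.4424, 0.3589, 0.1512]
tcp_rot: [-179.8, -0.2, -4.9]
ft_force: [0.2, 0.2, -0.5]
finger_gap: 0.0462
```

>>> jog_arm(plan=[[[0,0,0],-3.5],[[1,15,0],0],[[2,30,0],0],[[2,37,0],0],[[2.5,39,0],0],[[2.5,39,0],0],[[2.5,39,0],0],[[2.5,39,0],0],[[2.5,39,0],0],[[2.5,39,0],0],[[2.5,39,0],0],[[2.5,39,0],0],[[2.5,39,0],0],[[2.5,39,0],0],[[2.5,39,0],0],[[2,39,0],0],[[2,39,0],0],[[2,37,0],0],[[2,30,0],0],[[1,21,0],0]], fingers=0)

```text
time_s: 11.57
ee_pos: [0.4637, -0.3229, 0.1473]
tcp_rot: [-180.0, 0.1, -1.7]
ft_force: [-0.1, 1.0, -0.5]
finger_gap: 0.0009
```

```bash
python3 - <<'E'
from h import *
s=snapshot("top"); t=snapshot("scene"); st=get_state()
print(st["ee_pos"],st["finger_gap"],st["tcp_rot"])
for n,im,roi in (("top",s,(130,170,200,290)),("scene",t,(370,200,470,310))):
  for c in blobs(im,(17 if n=="scene" else 19,60,60),(30,255,255),roi): print(n,cv2.contourArea(c),[np.round(v,1) for v in rect(n,c,.067)])
# montage of top rest and scene rest
save("a",s,(120,180,400,280),2.8); save("b",t,(150,120,460,310),2.5)
a=cv2.imread("pics/a.png");b=cv2.imread("pics/b.png");w=max(a.shape[1],b.shape[1])
p=lambda i:cv2.copyMakeBorder(i,0,0,0,w-i.shape[1],0)
cv2.imwrite("pics/m1.png",cv2.resize(np.vstack([p(a),p(b)]),None,fx=.77,fy=.77))
E
```

```text
[ 0.46395081 -0.32314597  0.14732359] 0.0006776455321710819 [ 1.79998831e+02  9.32564435e-02 -1.74750404e+00]
top 325.0 [array([466.1, 355.4]), array([ 21.2, 169.8]), np.float64(84.7)]
scene 322.5 [array([462.6, 356.2]), array([ 21.2, 172.5]), np.float64(83.9)]
```

View pics/m1.png

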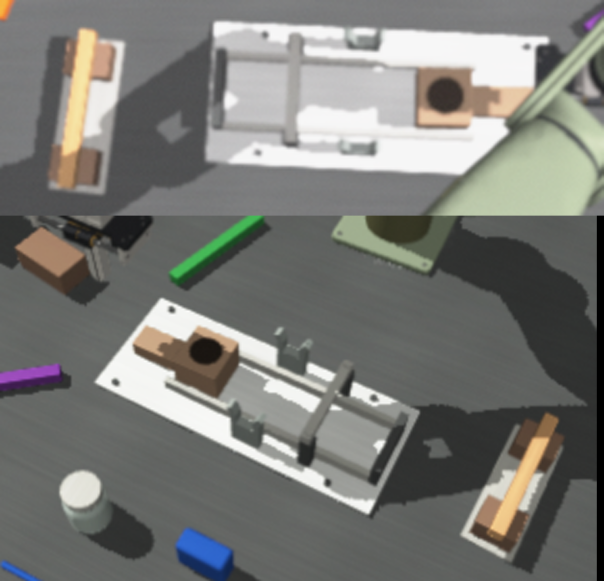

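The bar lies across both bricks, parallel to the rest ((87,110) in the top part of the montage). The mould is untouched, and the arm is behind its tail. I'll descend to push height.

>>> jog_arm(plan=[[[2,0,8],-0.35],[[0,0,15],0],[[0,0,20],0],[[0,0,20],0],[[0,0,20],0],[[0,0,18],0],[[0,0,12],0],[[0,0,8],0],[[0,0,4],0],[[0,0,0],0]])

```text
time_s: 12.5
ee_pos: [0.4673, -0.3188, 0.0227]
tcp_rot: [-179.9, 0.1, -1.0]
ft_force: [0.2, -0.8, -0.2]
finger_gap: 0.0005
```

```bash
python3 - <<'E'
from h import *
t=snapshot("scene"); st=get_state(); print(st["ee_pos"],st["tcp_rot"],st["ft_force"])
save("p1",t,(140,100,290,220),5)
q=np.array([(287.9,196.7),(285.6,247.3)]); print(ray("top",q,.088).round(1))
E
```

```text
[ 0.46790875 -0.31956993  0.02364071] [-1.79999532e+02 -1.70711421e-03 -1.04088108e+00] [-0.27330737  0.09821269  0.88010079]
[[546.1 -33.7  88. ]
 [397.5 -29.8  88. ]]
```

View pics/p1.png

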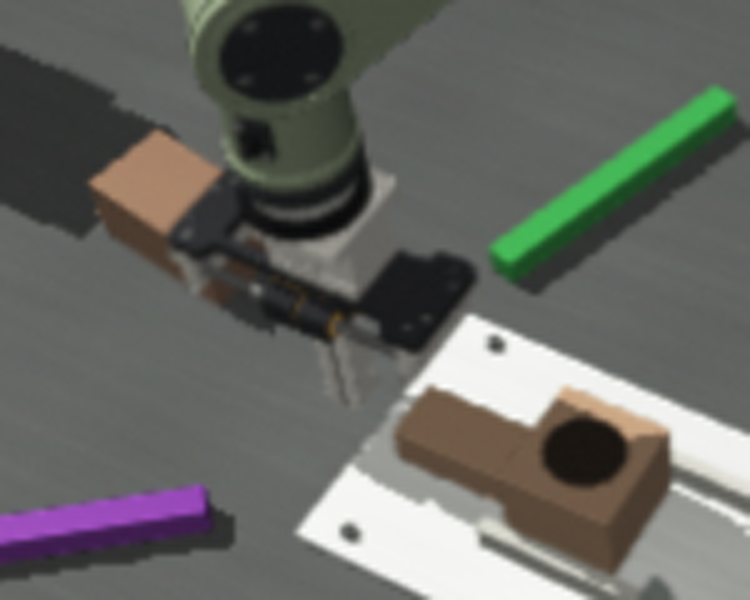

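>>> jog_arm(plan=[[[-2,0,2.5],0.4],[[0,-6,0],0],[[0,-8,0],0],[[0,-6,0],0],[[0,-4,0],0],[[0,-2,0],0],[[0,-2,0],0],[[0,-2,0],0],[[0,-2,0],0],[[0,-2,0],0],[[0,-2,0],0],[[0,-2,0],0]])

```text
time_s: 13.55
ee_pos: [0.4669, -0.2828, 0.0212]
tcp_rot: [179.9, -0.0, -1.5]
ft_force: [-0.4, -4.7, -1.1]
finger_gap: 0.0008
```

>>> jog_arm(plan=[[[0,-3,0],0],[[0,-4,0],0],[[0,-5,0],0],[[0,-6,0],0],[[0,-6,0],0],[[0,-6,0],0],[[0,-6,0],0],[[0,-6,0],0],[[0,-6,0],0],[[0,-6,0],0],[[0,-6,0],0],[[0,-6,0],0],[[0,-6,0],0],[[0,-6,0],0],[[0,-6,0],0],[[0,-6,0],0],[[0,-6,0],0],[[0,-6,0],0],[[0,-6,0],0],[[0,-6,0],0]])

```text
time_s: 15.22
ee_pos: [0.4697, -0.1673, 0.0211]
tcp_rot: [180.0, -0.0, -1.5]
ft_force: [-1.0, -5.8, 0.0]
finger_gap: 0.0006
```

>>> jog_arm(plan=[[[0,-6,0],0],[[0,-6,0],0],[[0,-6,0],0],[[0,-6,0],0],[[0,-6,0],0],[[0,-6,0],0],[[0,-6,0],0],[[0,-6,0],0],[[0,-6,0],0],[[0,-6,0],0],[[0,-6,0],0],[[0,-6,0],0],[[0,-6,0],0],[[0,-6,0],0],[[0,-6,0],0],[[0,-6,0],0],[[0,-6,0],0],[[0,-5,0],0],[[0,-4,0],0],[[0,-3,0],0]])

```text
time_s: 16.88
ee_pos: [0.4721, -0.0534, 0.0211]
tcp_rot: [180.0, 0.0, -1.4]
ft_force: [-0.5, -5.5, 0.5]
finger_gap: 0.0006
```

Roughly 32 mm remain, so I slow down.

>>> jog_arm(plan=[[[0,-3,0],0],[[0,-3,0],0],[[0,-3,0],0],[[0,-3,0],0],[[0,-3,0],0],[[0,-3,0],0],[[0,-2,0],0],[[0,-2,0],0],[[0,-2,0],0],[[0,-1,0],0],[[0,-1,0],0],[[0,-1,0],0],[[0,-1,0],0]])

```text
time_s: 17.97
ee_pos: [0.4727, -0.0258, 0.0211]
tcp_rot: [180.0, 0.1, -1.4]
ft_force: [0.0, -5.4, 1.2]
finger_gap: 0.0004
```

>>> jog_arm(plan=[[[0,-1,0],0],[[0,-1,0],0],[[0,-0.7,0],0],[[0,-0.7,0],0],[[0,0,0],0]])

```text
time_s: 18.38
ee_pos: [0.4728, -0.0223, 0.0211]
tcp_rot: [180.0, 0.1, -1.4]
ft_force: [-0.7, -5.6, 1.4]
finger_gap: 0.0004
```

>>> jog_arm(plan=[[[0,-0.8,0],0],[[0,-0.8,0],0],[[0,-0.8,0],0],[[0,0,0],0]])

```text
time_s: 18.72
ee_pos: [0.4729, -0.0199, 0.0211]
tcp_rot: [180.0, 0.1, -1.4]
ft_force: [0.3, -5.1, 2.3]
finger_gap: 0.0009
```

>>> jog_arm(plan=[[[0,-0.8,0],0],[[0,-0.8,0],0],[[0,-0.8,0],0],[[0,0,0],0]])

```text
time_s: 19.05
ee_pos: [0.4729, -0.0195, 0.0211]
tcp_rot: [179.8, 0.1, -1.4]
ft_force: [-1.0, -12.1, 1.0]
finger_gap: 0.0004
```

>>> jog_arm(plan=[[[0,-0.8,0],0],[[0,-0.8,0],0],[[0,0,0],0],[[0,0,0],0]])

```text
time_s: 19.38
ee_pos: [0.4729, -0.0195, 0.0212]
tcp_rot: [179.6, 0.1, -1.3]
ft_force: [-1.4, -17.4, 1.0]
finger_gap: 0.0004
```

Solidly against the stop. I'll back off, rise, and return to the rest.

>>> jog_arm(plan=[[[0,2,0],0],[[0,3,0],0],[[0,5,0],0],[[0,6,0],0],[[0,3,0],0],[[0,0,-6],0],[[0,0,-14],0],[[0,0,-20],0],[[0,0,-22],0],[[0,0,-22],0],[[0,0,-20],0],[[0,0,-14],0],[[0,0,-8],0],[[0,0,-4],0],[[0,0,0],0]])

```text
time_s: 20.63
ee_pos: [0.4734, -0.035, 0.1518]
tcp_rot: [180.0, -0.1, -1.5]
ft_force: [-0.1, -0.3, -0.2]
finger_gap: 0.0005
```

```bash
python3 - <<'E'
from h import *
st=get_state(); print(st["ee_pos"],st["tcp_rot"],st["ft_force"])
a=np.radians(st["tcp_rot"][2]); d=np.array([441.1,358.1])-st["ee_pos"][:2]*1000
print("tool shift",d@[np.cos(a),np.sin(a)],d@[np.sin(a),-np.cos(a)])
E
```

```text
[ 0.47340718 -0.0349766   0.15175015] [ 1.79999815e+02 -7.54367285e-02 -1.46039266e+00] [-0.08276632 -0.33140695 -0.16503652]
tool shift -42.314600947441114 -392.1255464684191
```

>>> jog_arm(plan=[[[-1,-10,0],0],[[-2,-20,0],0],[[-3,-30,0],0],[[-3,-30,0],0],[[-3,-30,0],0],[[-3,-30,0],0],[[-3,-30,0],0],[[-3,-30,0],0],[[-3,-30,0],0],[[-3,-30,0],0],[[-3,-30,0],0],[[-3,-30,0],0],[[-3,-30,0],0],[[-3,-20,0],0],[[-3,-12,0],0],[[0,0,0],1.7],[[0,0,0],1.7],[[0,0,0],0],[[0,0,0],0]], fingers=46)

```text
time_s: 22.22
ee_pos: [0.4402, 0.3574, 0.15]
tcp_rot: [179.9, 0.1, -4.8]
ft_force: [0.1, 0.2, -1.0]
finger_gap: 0.0459
```

```bash
python3 - <<'E'
from h import *
s=snapshot("top"); st=get_state(); print(st["ee_pos"],st["tcp_rot"],st["finger_gap"])
save("t2",s,(130,170,390,280),3)
E
```

```text
[0.44044394 0.35739566 0.15024123] [ 1.79943901e+02  7.86599051e-02 -4.84404835e+00] 0.04607748887257909
```

View pics/t2.png

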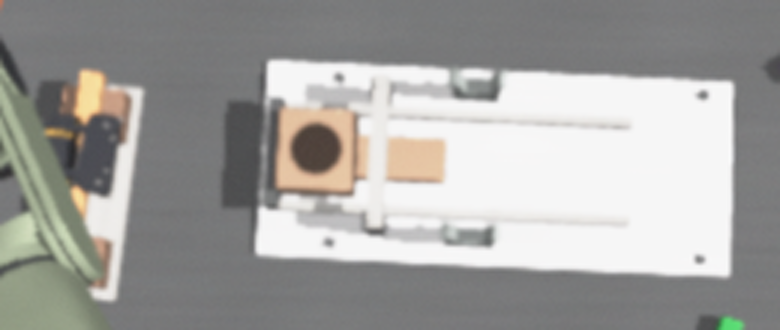

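The mould's head is past the bridge and against the stop, with the tail end at (443,160). Descending to regrasp the bar.

>>> jog_arm(plan=[[[0.5,-0.5,8],0],[[0,0,15],0],[[0,0,18],0],[[0,0,18],0],[[0,0,18],0],[[0,0,14],0],[[0,0,9],0],[[0,0,6],0],[[0,0,3],0],[[0,0,0],0],[[0,0,0],0]])

```text
time_s: 23.18
ee_pos: [0.4422, 0.3586, 0.0426]
tcp_rot: [-180.0, -0.1, -4.9]
ft_force: [0.2, -0.1, 0.3]
finger_gap: 0.046
```

>>> jog_arm(plan=[[[0,0,0],0],[[0,0,0],0],[[0,0,0],0],[[0,0,0],0],[[0,0,0],0],[[0,0,0],0],[[0,0,0],0],[[0,0,0],0]], fingers=10, force=30)

```text
time_s: 23.85
ee_pos: [0.4419, 0.3584, 0.0425]
tcp_rot: [-180.0, -0.0, -4.9]
ft_force: [-0.4, -1.8, 4.0]
finger_gap: 0.0217
```

>>> jog_arm(plan=[[[0,0,-2],0],[[0,0,-4],0],[[0,0,-8],0],[[0,0,-12],0],[[0,0,-14],0],[[0,0,-14],0],[[0,0,-14],0],[[0,0,-14],0],[[0,0,-10],0],[[0,0,-6],0],[[0,0,-2],0],[[0,0,0],0],[[0,0,0],0]])

```text
time_s: 24.93
ee_pos: [0.4411, 0.358, 0.1414]
tcp_rot: [180.0, 0.1, -4.9]
ft_force: [-0.3, 0.0, -2.4]
finger_gap: 0.0223
```

```bash
python3 - <<'E'
from h import *
st=get_state(); print(st["ee_pos"],st["tcp_rot"],st["ft_force"],st["finger_gap"])
a=np.radians(st["tcp_rot"][2]+3.4); d=np.array([474.1,-35.3])-st["ee_pos"][:2]*1000
print("tool shift after turn -3.4:",d@[np.cos(a),np.sin(a)],d@[np.sin(a),-np.cos(a)])
E
```

```text
[0.44111292 0.35803919 0.14144045] [ 1.79960214e+02  5.89095406e-02 -4.86407294e+00] [-0.30878367  0.04053755 -2.43806613] 0.022270723650081852
tool shift after turn -3.4: 43.02616848325314 392.36795902417896
```

>>> jog_arm(plan=[[[0,0,0],-1.7],[[0,0,0],-1.7],[[1,10,0],0],[[2,20,0],0],[[3,29,0],0],[[3,29,0],0],[[3,29,0],0],[[3,29,0],0],[[3,29,0],0],[[3,29,0],0],[[3,29,0],0],[[3,29,0],0],[[3,29,0],0],[[3,29,0],0],[[3,29,0],0],[[3,22,0],0],[[3,14,0],0],[[1,7.4,0],0],[[0,0,0],0],[[0,0,0],0]])

```text
time_s: 26.6
ee_pos: [0.4739, -0.0349, 0.1416]
tcp_rot: [-180.0, 0.1, -1.5]
ft_force: [-0.1, -0.0, -1.1]
finger_gap: 0.022
```

```bash
python3 - <<'E'
from h import *
s=snapshot("scene"); st=get_state(); print(st["ee_pos"],st["tcp_rot"],st["ft_force"],st["moment"],st["finger_gap"])
save("r1",s,(220,110,370,230),5)
E
```

```text
[ 0.47395315 -0.03444112  0.14162884] [-1.79959159e+02  6.14372800e-02 -1.46697518e+00] [-0.57694397 -0.45620412 -1.23174452] [ 0.08604586  0.00624698 -0.01468051] 0.021766014208249286
```

View pics/r1.png

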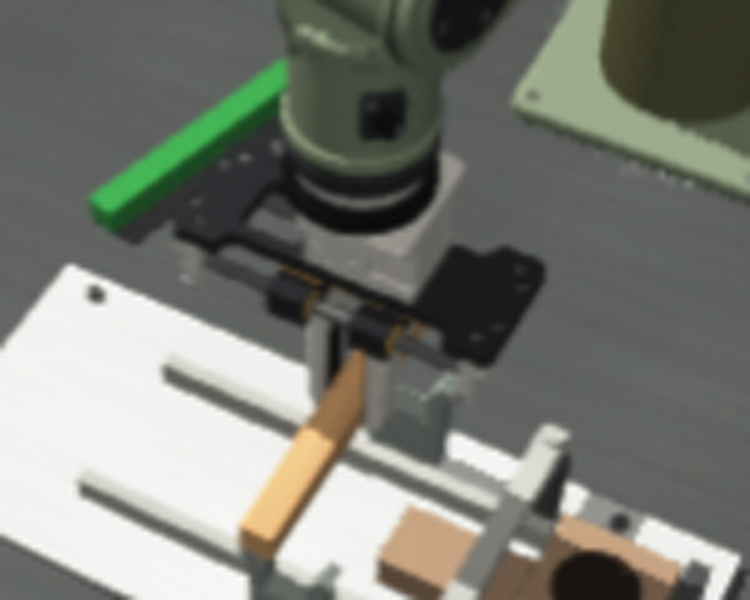

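Same picture as after the lift: the bar is aligned with the brackets. Lowering into the slots.

>>> jog_arm(plan=[[[0,0.6,6],0],[[0,0,12],0],[[0,0,12],0],[[0,0,10],0],[[0,0,6],0],[[0,0,4],0],[[0,0,4],0],[[0,0,4],0],[[0,0,4],0],[[0,0,4],0],[[0,0,4],0],[[0,0,0],0]])

```text
time_s: 27.65
ee_pos: [0.4739, -0.0356, 0.0713]
tcp_rot: [-180.0, 0.1, -1.5]
ft_force: [-0.6, 0.2, -2.0]
finger_gap: 0.0223
```

>>> jog_arm(plan=[[[0,0,3],0],[[0,0,3],0],[[0,0,3],0],[[0,0,2],0],[[0,0,0],0]])

```text
time_s: 28.07
ee_pos: [0.4741, -0.0355, 0.0605]
tcp_rot: [-180.0, 0.1, -1.5]
ft_force: [0.6, 0.3, -1.0]
finger_gap: 0.0218
```

>>> jog_arm(plan=[[[0,0,2],0],[[0,0,2],0],[[0,0,1],0],[[0,0,1],0],[[0,0,0],0],[[0,0,0],0]])

```text
time_s: 28.57
ee_pos: [0.4745, -0.0356, 0.055]
tcp_rot: [-180.0, 0.0, -1.5]
ft_force: [-0.1, -0.0, -1.0]
finger_gap: 0.0216
```

>>> jog_arm(plan=[[[0,0,0.7],0],[[0,0,0.7],0],[[0,0,0.7],0],[[0,0,0.5],0],[[0,0,0],0]])

```text
time_s: 28.98
ee_pos: [0.4747, -0.0357, 0.0535]
tcp_rot: [180.0, 0.0, -1.5]
ft_force: [-3.6, 1.3, 7.0]
finger_gap: 0.0215
```

Contact at exactly the expected height (53.5 mm). Release and rise.

>>> jog_arm(plan=[[[0,0,0],0],[[0,0,0],0],[[0,0,0],0],[[0,0,0],0],[[0,0,-4],0],[[0,0,-8],0],[[0,0,-14],0],[[0,0,-20],0],[[0,0,-24],0],[[0,0,-24],0],[[0,0,-24],0],[[0,0,-14],0],[[0,0,-4],0]], fingers=46)

```text
time_s: 30.07
ee_pos: [0.4769, -0.0362, 0.1925]
tcp_rot: [179.9, -0.4, -1.5]
ft_force: [0.3, 0.2, 0.3]
finger_gap: 0.0464
```

>>> jog_arm(plan=[[[0,10,0],0],[[0,20,0],0],[[0,30,0],0],[[0,35,0],0],[[0,35,0],0],[[0,35,0],0],[[0,35,0],0],[[0,35,0],0],[[0,35,0],0],[[0,25,0],0],[[0,15,0],0],[[0,5,0],0],[[0,0,0],0]])

```text
time_s: 31.15
ee_pos: [0.4656, -0.3509, 0.1871]
tcp_rot: [-179.9, 0.1, -1.6]
ft_force: [-1.1, 0.4, -0.2]
finger_gap: 0.046
```

```bash
python3 - <<'E'
from h import *
s=snapshot("top"); t=snapshot("scene"); print(get_state()["ee_pos"],get_state()["ft_force"])
for n,im,roi in (("top",s,(260,170,320,275)),("scene",t,(250,165,330,250))):
  for c in blobs(im,(17 if n=="scene" else 19,60 if n=="top" else 80,60),(30,255,255),roi): print(n,cv2.contourArea(c),[np.round(v,1) for v in rect(n,c,.078 if n=="top" else .074)])
save("a",s,(130,110,390,280),2.4); save("b",t,(170,130,390,290),2.6)
a=cv2.imread("pics/a.png");b=cv2.imread("pics/b.png");w=max(a.shape[1],b.shape[1])
p=lambda i:cv2.copyMakeBorder(i,0,0,0,w-i.shape[1],0)
m=np.vstack([p(a),p(b)]); cv2.imwrite("pics/m2.png",cv2.resize(m,None,fx=595/m.shape[0],fy=595/m.shape[0]))
E
```

```text
[ 0.46626007 -0.34915953  0.18772255] [-0.34187584  0.83659956  0.32464743]
top 141.5 [array([413.9, -33.6]), array([18.4, 88. ]), np.float64(87.2)]
top 73.5 [array([556.4, -36.9]), array([48.3, 17.7]), np.float64(1.0)]
scene 103.5 [array([406.5, -34.4]), array([18.3, 88.1]), np.float64(89.4)]
scene 74.5 [array([553.3, -38. ]), array([16.9, 52.1]), np.float64(87.9)]
```

View pics/m2.png

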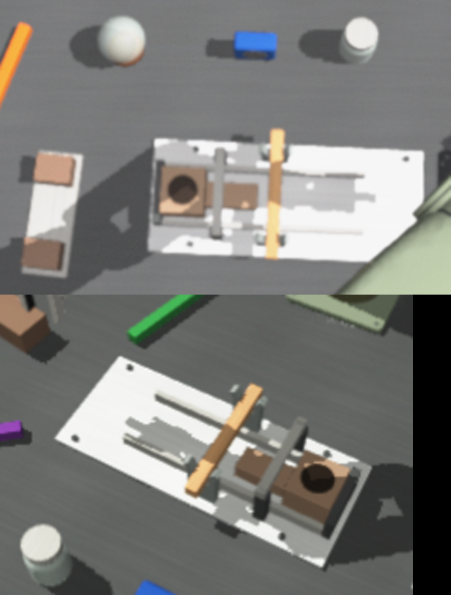

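The bar is seated in both brackets (top part, (275,130)–(272,257)). The mould is against the stop, past the bridge. The bystanders in view haven't moved and the arm is clear of everything. Handing in.

```bash
python3 -c "
from bench import *
print(finish_job())"
```

```text
the job is handed in; nothing more can be done
None
```

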